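# Take the hand nut off the tube rotator's sloping spindle

## Task

The disc of the tube rotator is to be changed: unscrew the big knurled hand nut from its sloping spindle by hand-over-hand turns until the thread lets go, without wrenching it, and draw it clear off the spindle. Then set the nut down in the shallow grey parts tray, standing on its flat end face with its lower end down as it sat on the spindle, holding it until it stands on the tray floor. Leave the other things on the bench where they are.

Things in the scene. Friction and masses are not known exactly. Their poses are not given: they have to be found in the camera images.
- disc_nut: The hand nut: knurled twelve-sided aluminium collar, 48 mm across, 34 mm tall, 0.11 kg, bore 24 mm (16 at the top), with two rows of lugs that run in the spindle's thread. Origin: centre of its lower end face (on the hub at the start); z runs along the bore to its other end. Loose; any two opposite sides may be gripped (its x axis passes through the middle of a side).
- rotator: The tube rotator, white, fixed to the bench: base 135 x 120 mm, and on it a tilted housing with a white disc 170 mm across. Origin on the bench; the centre of the hub face lies 35 mm in front of it (its own -x) and 118 mm up. The spindle leans 30 degrees from vertical towards that front. The spindle and disc are locked and do not turn.
- spindle: The threaded steel spindle with its hub and disc, fixed. Origin: on the axis in the hub face on which the nut sits at the start, 118 mm above the bench; z points up along the spindle, 30 degrees from vertical. The hub is 42 mm across and stands 12 mm above the disc; tube caps stand 9 mm above the disc, 70 mm from the axis. Let go half-way, the nut stays where it is on the thread, but for its play.
- spindle_tip (a point): End of the spindle, 56 mm from the root; same axes. Above the thread it is smooth, 14 mm thick. Thread: 22 mm outside, 28 mm high, right-handed, undone counter-clockwise seen from this end; the nut climbs 16 mm a turn. Loose fit: 1 mm sideways, 3 mm along the axis; where it frees cannot be seen: about 5.1 to 6.2 rad from the start. Before that a gentle pull is stopped within 3 mm.
- parts_tray: Shallow grey open tray, fixed, 150 (x) x 130 (y) x 16 mm high outside, walls and floor 4 mm thick, empty. Origin: centre of its underside; the inner floor is 4 mm above it.
- vial_2: Small white vial with white ribbed cap, 23 mm across, 52 mm tall, standing beside the tray; a bystander. Origin: centre of its foot.
- redcap_bottle: Small bottle with a ribbed cap, 48 mm across, 111 mm tall, standing left of the rotator; a bystander. Origin: centre of its foot.
- bench_timer: Black bench timer, 50 x 76 x 24 mm, lying to the left of the rotator; a bystander. Origin: centre of its underside.
- petri_1: Closed petri dish, 57 mm across, 15 mm tall, behind and right of the tray; a bystander. Origin: centre of its underside.

How it is judged:
On the way, in this order (a step that is already met when the one before it is completed fails the run):
1. the nut has turned about a quarter turn on the thread, still low on it (angle between the x axis of disc_nut and the x axis of spindle, either way round above 1.2 rad and z of disc_nut in the frame of spindle below 0.01 m).
2. the nut has turned about half a turn and has climbed with the thread (angle between the x axis of disc_nut and the x axis of spindle, either way round below 0.4 rad and z of disc_nut in the frame of spindle between 0.004 and 0.013 m).
3. the nut has turned about three quarters of a turn and has climbed further (angle between the x axis of disc_nut and the x axis of spindle, either way round above 1.2 rad and z of disc_nut in the frame of spindle between 0.0075 and 0.0175 m).
4. the nut has been unscrewed and drawn clear off the end of the spindle (z of disc_nut in the frame of spindle above 0.06 m and contact force between disc_nut and the fingers above 0.5 N), for 0.1 s.
5. the nut is lowered into the tray, still held, until its lower end stands on the tray floor (x of disc_nut in the frame of parts_tray between -0.052 and 0.052 m and y of disc_nut in the frame of parts_tray between -0.042 and 0.042 m and z of disc_nut in the frame of parts_tray below 0.01 m and contact force between disc_nut and the fingers above 0.5 N), for 0.05 s.
At the end, for the whole second after the job is handed in: The nut stands in the tray on its lower end face: its origin within 4 mm of the tray floor, within 52 mm (tray x) and 42 mm (tray y) of the tray's centre, its axis within 0.12 rad of vertical, at rest and released (x of disc_nut in the frame of parts_tray between -0.052 and 0.052 m and y of disc_nut in the frame of parts_tray between -0.042 and 0.042 m and z of disc_nut in the frame of parts_tray between 0.001 and 0.008 m and angle between disc_nut's own z axis and vertical below 0.12 rad and linear speed of disc_nut below 0.02 m/s and contact force between disc_nut and the arm below 0.2 N and contact force between disc_nut and the fingers below 0.2 N); the robot touches nothing.
It fails at once if the nut is wrenched against the spindle: more than 200 N between nut and spindle (contact force between disc_nut and spindle above 200 N).
It fails at once if the vial_2 is moved more than 30 mm (distance of vial_2 from where it was at the start of the episode above 0.03 m).
It fails at once if the redcap_bottle is moved more than 30 mm (distance of redcap_bottle from where it was at the start of the episode above 0.03 m).
It fails at once if the bench_timer is moved more than 30 mm (distance of bench_timer from where it was at the start of the episode above 0.03 m).
It fails at once if the petri_1 is moved more than 30 mm (distance of petri_1 from where it was at the start of the episode above 0.03 m).
It also fails if it takes over 72 s, if anything falls off the work surface, if the arm or the gripper's body presses on something with over 40 N, if the wrist force passes 120 N, or if a joint passes its speed limit or range.

## Robot

A 6-joint arm with a two-finger parallel gripper is mounted at the origin on a cart in front of the work surface, level with it; the furniture and walls round the work are solid. World frame = base frame: x ahead of the robot, y to its left, z up, the work surface at z = 0. Lengths are in m, angles in rad, forces in N, time in s.
With the tool pointing down it reaches from about 0.35 to 0.925 m from the base axis. Payload 6.4 kg.
Tool frame: the origin (TCP) lies on the centre line of the jaws, within the pads' length; the fingertips stand 19 mm ahead of it and the grasp point (between the pads) is the TCP; y points along the fingers, z is the direction in which the jaws open and shut, and the axes are right-handed (so a half turn about y gives the same grasp; the last joint's range is limited). The gripper opens to 94 mm and grips with 3 to 60 N. Pads are 16 mm wide; open, the fingers measure 119 mm over their backs; the gripper's body (75 mm by 177 mm) begins 78 mm behind the grasp point.
Start: joints at [1.168, 0.245, 1.558, -0, 1.339, -0.174], TCP at [0.147, 0.633, 0.224] pointing down, gripper open.
Joint ranges: [-3.13, 3.13], [-1.02, 2.26], [0.13, 2.54], [-0.95, 4.09], [0.21, 2.88], [-2.74, 2.74]. Speed limits (rad/s): [2.57, 2.57, 3.14, 3.14, 3.14, 3.14].

## Interface

Orientations are given as [roll, pitch, yaw] about the fixed x, y, z axes, in that order (R = Rz(yaw) Ry(pitch) Rx(roll)).
In Python, from rig import monitor, eyes, finish_job gives the robot as it stands.
- The arm moves only by the tool carry_out, never from a script. Its argument "targets" is a list that holds one entry, the list of rows, each a list of 7 numbers: the shift along the world's x, y, z as a fraction of full scale, then the turn, a rotation vector about the world's x, y, z as a fraction of full scale, then the closure in counts, from 0 (fully open) to 255 (shut). A call has 1 to 10 rows; each row shifts and turns the commanded pose from where the row before left it; what a row does not reach is not made up. Full scale, the value 1, is 0.025 m for a shift and 0.12 rad for a turn. A row lasts 1/10 s, in which the tool goes at most 50 mm and 8.59 degrees, less where a joint would pass 70% of its speed; a pose out of reach is approached as far as the arm can. A call with a number of a shift or a turn outside -1 to 1 is refused whole. A call with a gripper value outside its range is refused whole. The fingers move at their own pace and stop on an object; the grip force is fixed at half the most. Time passes only in rows, so rows that do not move let the fingers close. It gives the time, the measured TCP pose, the force and the opening at its end, in the units of the state.
- monitor.state(): the state, without advancing time (a new reading comes with each control period).
- eyes.camera(name): name is "scene" or "top" or "wrist"; returns a dict with "color" (480x640x3 uint8, red, green, blue), "vertical_fov" (degrees; the focal length in pixels is half the picture's height over the tangent of half this angle, whatever the lens; pixels are square), "cx", "cy" (the principal point, pixels), "rvec" (rotation vector, rad) and "tvec" (3), from world to camera coordinates, as OpenCV has them. Camera axes: x right, y down, z forward; pixel columns grow to the right and rows downward; lengths in m; the calibration is good to about 2 mm. A picture is of the moment at which its call begins. There is no depth.
- finish_job(): hands the job in, once; it reports no verdict.
The state is a dict: "clock": time; "qpos": joint angles; "joint_velocities": joint speeds; "tau": joint torques, N m; "tcp_pos": TCP position; "tcp_rot": TCP orientation; "ft_force": force on the tool from outside, world axes, zero at the start; "torque": the same for the moment, N m; "opening": finger opening in m.
Only numpy, scipy, OpenCV 4.12 (cv2) and the standard library are available. Lean on these libraries where they do the work, as an engineer would, in place of code of your own. Each camera call takes 0.05 s, during which the arm holds its last target. There are 200 camera calls.

## Working session

There is one attempt and no reset: what is moved stays moved. The work goes in short steps, Python scripts to look and compute and a tool call to move; the robot and the scene stay as the last step left them, time stands still between calls to the robot, and variables do not carry over. Pictures are saved under pics/ and viewed, about 8 in all and at most 12, crops included, and the job is handed in when it is done.

Besides the shell and the picture viewer there is one more tool, called after "Request:" as name(argument=value, ...), one argument or row to a line, values as JSON. carry_out: Moves the arm, as the interface text tells. Its arguments: {"type":"object","properties":{"targets":{"type":"array","items":{"type":"array","items":{"type":"array","items":{"type":"number"}}}}},"required":["targets"]}

```bash
mkdir -p pics; ls
cat > h.py <<'E'
import numpy as np,cv2
from scipy.spatial.transform import Rotation as R
from rig import monitor,eyes,finish_job
def cam(n):
    c=eyes.camera(n); h=c["color"].shape[0]
    f=h/2/np.tan(np.radians(c["vertical_fov"])/2)
    c["K"]=np.array([[f,0,c["cx"]],[0,f,c["cy"]],[0,0,1]])
    c["Rm"]=cv2.Rodrigues(np.array(c["rvec"],float))[0]; c["t"]=np.array(c["tvec"],float).ravel()
    return c
def ray(c,u,v):
    d=c["Rm"].T@np.linalg.inv(c["K"])@np.array([u,v,1.]); return -c["Rm"].T@c["t"],d/np.linalg.norm(d)
def onz(c,u,v,z):
    o,d=ray(c,u,v); return o+d*(z-o[2])/d[2]
def tri(*rs):
    A=sum(np.eye(3)-np.outer(d,d) for o,d in rs); b=sum((np.eye(3)-np.outer(d,d))@o for o,d in rs)
    return np.linalg.solve(A,b)
def proj(c,p):
    q=c["K"]@(c["Rm"]@np.asarray(p,float)+c["t"]); return q[:2]/q[2]
def save(c,n): cv2.imwrite("pics/"+n+".png",c["color"][:,:,::-1])
E
python3 - <<'E'
from h import *
print(monitor.state())
for n in("scene","top","wrist"):
    c=cam(n); save(c,n+"0"); print(n,c["K"][0,0],c["cx"],c["cy"],-c["Rm"].T@c["t"],c["Rm"][2])
E
```

```text
pics
{'clock': 0.0, 'qpos': array([ 1.16790909e+00,  2.45788469e-01,  1.55899386e+00, -2.73345557e-05,
        1.33871188e+00, -1.74088575e-01]), 'joint_velocities': array([ 0.0004782 , -0.00121486,  0.00012932, -0.00207478, -0.00031041,
        0.00076333]), 'tau': array([-5.53190166e-04, -4.15837812e+01, -3.14603591e+01,  6.84099644e-02,
        3.34472547e-02, -1.26249306e-04]), 'tcp_pos': array([0.14719422, 0.63253508, 0.22337255]), 'tcp_rot': array([-1.57267375e+00,  3.03181968e-04, -2.28792638e-01]), 'ft_force': array([ 0.95446509, -0.38777997,  0.55607228]), 'torque': array([0.00383985, 0.03826269, 0.02537817]), 'opening': 0.09431413407354693}
scene 473.3165978332284 327.5294880456654 241.46467714431927 [-0.20430475 -0.83878514  0.61754816] [ 0.60759113  0.68604542 -0.40021832]
top 533.9291378980371 319.8706771095014 240.05203495595907 [0.13039031 0.13549948 1.40295901] [ 0.30825556 -0.10292463 -0.94571932]
wrist 397.63703789451426 319.6159988171296 239.39873209035906 [0.08024525 0.64886281 0.38413895] [ 0.23077607 -0.05504753 -0.97144849]
```

View pics/scene0.png

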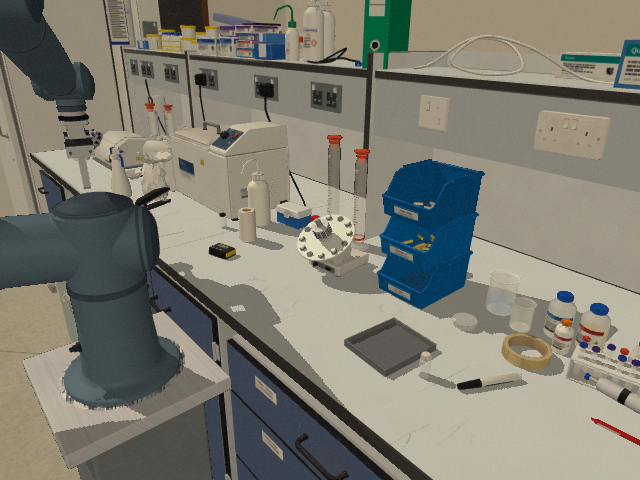

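View pics/top0.png

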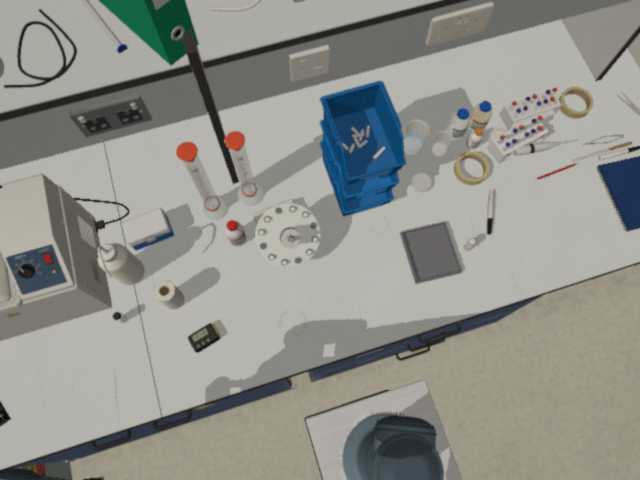

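The scene view shows the white disc with its nut at about (322,230), and the tray at (390,345). In the top view the nut and spindle are at (291,237), the tray at (432,252), and the red-cap bottle at (235,233) just left of the disc.

```bash
python3 - <<'E'
import cv2,numpy as np
a=cv2.imread("pics/scene0.png")[195:285,280:380]; b=cv2.imread("pics/top0.png")[190:280,240:340]
cv2.imwrite("pics/crop1.png",np.vstack([cv2.resize(x,(600,300*9//5-0),interpolation=cv2.INTER_CUBIC)[:, :] for x in(a,)]) )
o=np.hstack([cv2.resize(x,(400,360),interpolation=cv2.INTER_CUBIC) for x in(a,b)]); cv2.imwrite("pics/crop1.png",o)
E
python3 - <<'E'
from h import *
cs=cam("scene");ct=cam("top")
n=tri(ray(cs,322,229),ray(ct,291,237)); print("nut~",n, proj(cs,n),proj(ct,n))
for nm,c,box in(("s",cs,(330,310,450,385)),("t",ct,(390,215,475,290))):
    im=c["color"][box[1]:box[3],box[0]:box[2]].astype(int)
    m=((im.max(2)<135)&(im.max(2)-im.min(2)<22)).astype(np.uint8)
    k,_=cv2.findContours(m,0,1); k=max(k,key=cv2.contourArea)
    q=cv2.approxPolyDP(cv2.convexHull(k),6,True)[:,0]+np.array(box[:2])
    print(nm,cv2.contourArea(k),q.tolist(),[onz(c,u,v,.016 if nm=="t" else .016)[:2].round(3).tolist() for u,v in q])
E
```

```text
nut~ [0.57405586 0.06406328 0.1335489 ] [321.91357814 229.02902913] [291.02534067 236.90495687]
s 3177.5 [[344, 340], [395, 318], [441, 353], [393, 380]] [[0.388, -0.229], [0.539, -0.242], [0.512, -0.392], [0.372, -0.384]]
t 2549.0 [[447, 222], [461, 272], [416, 283], [400, 233]] [[0.526, -0.369], [0.381, -0.35], [0.389, -0.224], [0.535, -0.233]]
```

View pics/crop1.png

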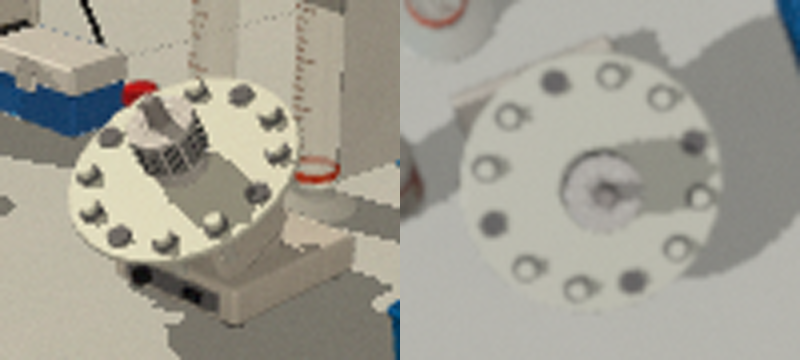

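Run:
```python
from h import *
cs=cam("scene");ct=cam("top")
T=[(553,82),(610,75),(662,97),(694,142),(700,195),(678,247),(632,282),(580,289),(527,268),(492,224),(486,168),(509,116)]
S=[(241,95),(272,117),(278,153),(258,193),(217,223),(166,243),(120,236),(93,212),(90,176),(110,137),None,(198,91)]
P=[]
for s,t in zip(S,T):
    if s is None: continue
    s=(280+s[0]/4,195+s[1]/4); t=(240+(t[0]-400)/4,190+t[1]/4)
    p=tri(ray(cs,*s),ray(ct,*t)); P.append(p); print(p.round(3),np.linalg.norm(proj(cs,p)-s).round(2))
P=np.array(P)
# opposite pairs give the centre
idx=[i for i in range(12) if i!=10]; D=dict(zip(idx,P))
C=np.mean([(D[i]+D[i+6])/2 for i in range(6) if i in D and i+6 in D],0)
n=np.linalg.svd(P-C)[2][2]; n*=np.sign(n[2])
print("centre",C,"n",n,"tilt",np.degrees(np.arccos(n[2])),"az",np.degrees(np.arctan2(n[1],n[0])),"r",np.linalg.norm(P-C,axis=1).round(3))
tip=tri(ray(cs,280+153/4,195+103/4),ray(ct,240+206/4,190+190/4));print("tip",tip,"v",tip-C)
```

```text
[0.65  0.075 0.142] 0.3
[0.646 0.038 0.137] 0.38
[0.626 0.01  0.125] 0.25
[ 0.596 -0.002  0.108] 0.3
[0.565 0.004 0.093] 0.24
[0.541 0.026 0.077] 0.24
[0.529 0.061 0.073] 0.47
[0.533 0.095 0.077] 0.36
[0.553 0.124 0.089] 0.35
[0.582 0.137 0.107] 0.29
[0.638 0.107 0.138] 0.42
centre [0.58922068 0.06723647 0.10735907] n [-0.49242824 -0.04380025  0.86925023] tilt 29.628371639338198 az -174.91706146102402 r [0.07  0.07  0.07  0.07  0.07  0.07  0.07  0.07  0.07  0.071 0.07 ]
tip [0.56236104 0.06519899 0.160297  ] v [-0.02685965 -0.00203748  0.05293794]
```

View pics/wrist0.png

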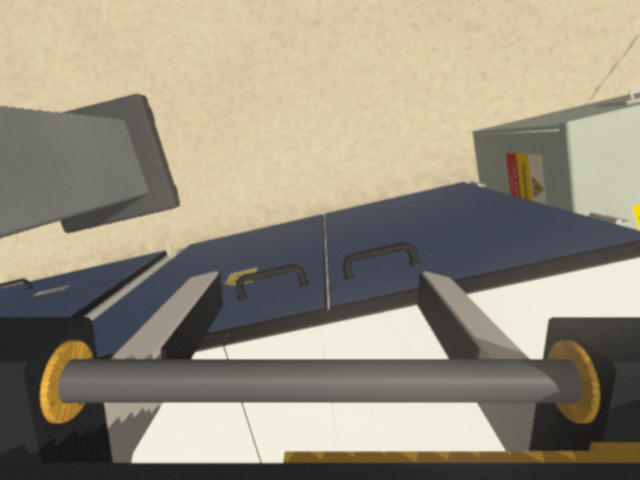

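The wrist view shows only the fingers and the bench edge. The caps triangulate to a clean 70 mm circle with a tilt of 29.6°. That gives a spindle axis n ≈ (-0.498, -0.044, 0.866) and a hub face at (0.583, 0.067, 0.118). Next I lift, then swing over.

Request:
carry_out(
  targets=[
    [[0,0,0.9,0,0,0,0],[0,0,0.9,0,0,0,0],[0,0,0.9,0,0,0,0],[0,0,0.9,0,0,0,0],[0,0,0.9,0,0,0,0],[0,0,0.7,0,0,0,0],[0.5,-0.9,0,0,0,-0.9,0],[0.6,-0.95,0,0,0,-0.98,0],[0.6,-0.95,0,0,0,-0.98,0],[0.6,-0.95,0,0,0,-0.98,0]],
  ],
)

```text
clock: 1.35
tcp_pos: [0.2053, 0.5384, 0.3544]
tcp_rot: [-1.571, -0.0, -0.694]
ft_force: [0.1, 1.3, -0.3]
opening: 0.094
```

Request:
carry_out(
  targets=[
    [[0.6,-0.95,0,0,0,-0.98,0],[0.6,-0.95,0,0,0,-0.98,0],[0.6,-0.95,0,0,0,-0.98,0],[0.6,-0.95,0,0,0,-0.98,0],[0.6,-0.95,0,0,0,-0.98,0],[0.6,-0.95,0,0,0,-0.98,0],[0.6,-0.95,0,0,0,-0.98,0],[0.6,-0.95,0,0,0,-0.98,0],[0.6,-0.95,0,0,0,-0.98,0],[0.6,-0.95,0,0,0,-0.98,0]],
  ],
)

```text
clock: 2.35
tcp_pos: [0.3553, 0.3008, 0.3546]
tcp_rot: [-1.57, 0.0, -1.87]
ft_force: [0.8, -0.1, 0.3]
opening: 0.094
```

Request:
carry_out(
  targets=[
    [[0.6,-0.95,0,0,0,-0.98,0],[0.6,-0.95,0,0,0,-0.98,0],[0.6,-0.95,0,0,0,-0.98,0],[0.6,-0.95,0,0,0,-0.98,0],[0.6,-0.95,0,0,0,-0.98,0],[0.6,-0.95,0,0,0,-0.98,0],[0.6,-0.95,0,0,0,-0.98,0],[0.6,-0.95,0,0,0,-0.98,0],[0.6,-0.95,0,0,0,-0.98,0],[0.5,-0.9,0,0,0,-0.9,0]],
  ],
)

```text
clock: 3.35
tcp_pos: [0.5029, 0.0644, 0.3545]
tcp_rot: [-1.571, 0.0, -3.037]
ft_force: [0.3, -0.1, -0.3]
opening: 0.094
```

Request:
carry_out(
  targets=[
    [[0,0,0,0.08,-0.9,0,0],[0,0,0,0.08,-0.9,0,0],[0,0,0,0.08,-0.9,0,0],[0,0,0,0.08,-0.9,0,0],[0,0,0,0.06,-0.7,0,0],[0,0,0,0,0,0,0]],
  ],
)

```text
clock: 3.95
tcp_pos: [0.5009, 0.0656, 0.3534]
tcp_rot: [-1.559, 0.517, -3.029]
ft_force: [0.3, -1.0, 0.2]
opening: 0.0939
```

```bash
cat >> h.py <<'E'
n=np.array([-.498,-.044,.866]); n/=np.linalg.norm(n); S=np.array([.5832,.0667,.1178])
zl=np.cross(n,[0,0,1]); zl/=np.linalg.norm(zl)
if zl[1]>0: zl=-zl
def goal(h,phi):  # h along axis from hub face, phi: jaw turn about n from lateral
    z=R.from_rotvec(n*phi).apply(zl); y=-n; x=np.cross(y,z)
    return S+h*n, R.from_matrix(np.c_[x,y,z])
def todo(h,phi):
    s=monitor.state(); p,Rg=goal(h,phi); R0=R.from_euler("xyz",s["tcp_rot"])
    print("t",round(s["clock"],2),"q",s["qpos"].round(3),"tcp",s["tcp_pos"].round(4),"F",s["ft_force"].round(1),"open",round(s["opening"],4))
    e=s["tcp_pos"]-S; h0=e@n; print("axis h",h0.round(4),"lateral",(e-h0*n).round(4))
    print("shift/.025",((p-s["tcp_pos"])/.025).round(3),"turn/.12",((Rg*R0.inv()).as_rotvec()/.12).round(3))
E
python3 -c "
from h import *
todo(.13,0)"
```

```text
t 3.95 q [-0.159 -0.526  2.079  0.137  1.088  1.27 ] tcp [0.5009 0.0656 0.3534] F [ 0.3 -1.   0.2] open 0.0939
axis h 0.2451 lateral [0.0398 0.0097 0.0234]
shift/.025 [ 0.701 -0.185 -4.922] turn/.12 [ 0.092 -0.043 -0.152]
```

Request:
carry_out(
  targets=[
    [[0.14,-0.04,-0.98,0.02,-0.01,-0.03,0],[0.14,-0.04,-0.98,0.02,-0.01,-0.03,0],[0.14,-0.04,-0.98,0.02,-0.01,-0.03,0],[0.14,-0.04,-0.98,0.02,-0.01,-0.03,0],[0.14,-0.04,-0.98,0.01,0,-0.03,0],[0,0,0,0,0,0,0]],
  ],
)

```text
clock: 4.55
tcp_pos: [0.5184, 0.0608, 0.2279]
tcp_rot: [-1.573, 0.515, -3.053]
ft_force: [-0.2, 0.2, -0.3]
opening: 0.094
```

```bash
python3 -c "
from h import *
todo(.13,0)
c=cam('wrist'); save(c,'w1')
for h in(0,.034,.056): print(h,proj(c,S+h*n))
print('zl',zl, 'cam',-c['Rm'].T@c['t'])"
```

```text
t 4.55 q [-0.165 -0.382  2.209  0.172  0.822  1.231] tcp [0.5184 0.0608 0.2279] F [-0.2  0.2 -0.3] open 0.094
axis h 0.1279 lateral [-0.0011 -0.0003 -0.0007]
shift/.025 [0.002 0.008 0.099] turn/.12 [-0.006 -0.072 -0.007]
0 [320.4570732  233.68759078]
0.034 [320.46004485 245.68318082]
0.056 [320.46239924 255.18707745]
zl [ 0.08801056 -0.99611954 -0.        ] cam [0.49944394 0.05925342 0.40165929]
```

View pics/w1.png

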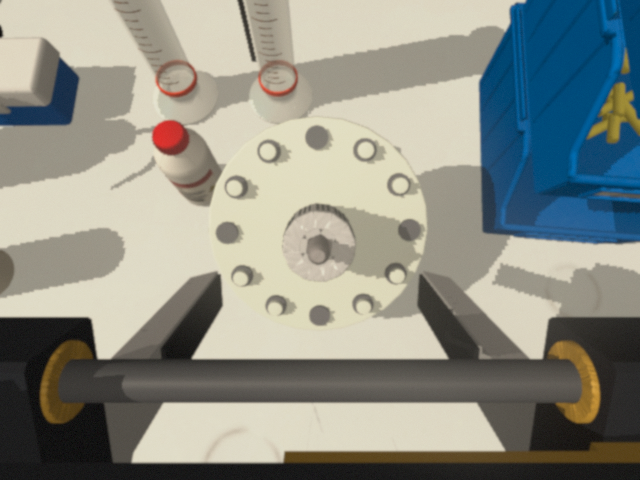

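The wrist view shows the disc centred at about (319,229) and the nut at (318,243), within roughly 2 px of prediction. I'll zoom in on the nut to find its side angles and centre.

```bash
python3 -c "
import cv2
a=cv2.imread('pics/w1.png')[190:300,260:380]
cv2.imwrite('pics/w1c.png',cv2.resize(a,None,fx=5,fy=5,interpolation=cv2.INTER_CUBIC))"
```

```text
(no output)
```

View pics/w1c.png

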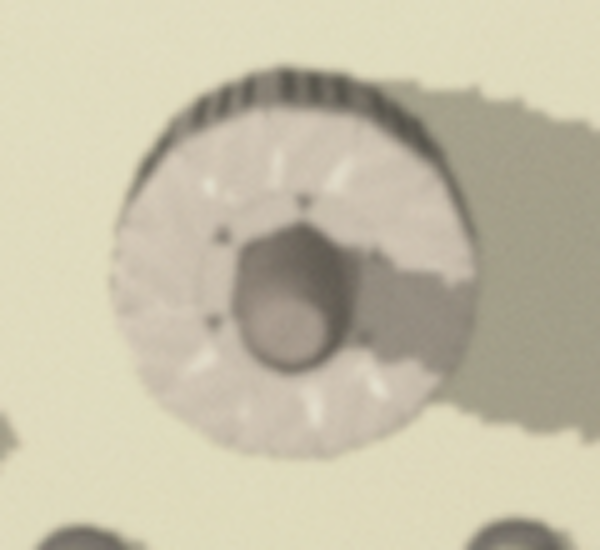

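The spindle tip face is at about (318.4,256) and the nut top centre at (318.7,246). The jaw mid-line is at x≈320, so the nut lies about 1 mm to the left (+y). The nut corners fall about 21° off image-up (mod 30), so the side centres are about 7° clockwise and the jaws should turn about -0.12 rad about n.

```bash
echo 'S=S-.001*zl' >> h.py; python3 -c "
from h import *
todo(.021,-.12)"
```

```text
t 4.6 q [-0.165 -0.384  2.206  0.172  0.822  1.231] tcp [0.5195 0.0607 0.2306] F [ 0.  -1.3  1.3] open 0.094
axis h 0.1296 lateral [ 0.001  -0.0013  0.0005]
shift/.025 [ 2.126  0.243 -3.783] turn/.12 [ 0.494  0.009 -0.875]
```

Request:
carry_out(
  targets=[
    [[0.04,0.04,0.02,0.25,0,-0.44,0],[0.0,0,0,0.25,0,-0.44,0],[0.42,0.04,-0.74,0,0,0,0],[0.42,0.04,-0.74,0,0,0,0],[0.42,0.04,-0.74,0,0,0,0],[0.42,0.04,-0.74,0,0,0,0],[0.2,0.02,-0.4,0,0,0,0],[0.2,0.02,-0.4,0,0,0,0],[0,0,0,0,0,0,0],[0,0,0,0,0,0,0]],
  ],
)

```text
clock: 5.6
tcp_pos: [0.574, 0.0666, 0.1401]
tcp_rot: [-1.64, 0.527, 3.091]
ft_force: [-0.5, -1.2, -0.5]
opening: 0.094
```

```bash
python3 -c "
from h import *
todo(.021,-.12)"
```

```text
t 5.6 q [-0.131 -0.094  2.155  0.203  0.569  1.33 ] tcp [0.574  0.0666 0.1401] F [-0.5 -1.2 -0.5] open 0.094
axis h 0.0239 lateral [ 0.0028 -0.0001  0.0016]
shift/.025 [-0.053  0.008 -0.164] turn/.12 [0.005 0.059 0.007]
```

Request:
carry_out(
  targets=[
    [[-0.05,0.01,-0.16,0,0.06,0,0],[0,0,0,0,0,0,0],[0,0,0,0,0,0,0]],
  ],
)

```text
clock: 5.9
tcp_pos: [0.5718, 0.0668, 0.135]
tcp_rot: [-1.639, 0.518, 3.091]
ft_force: [0.3, 0.4, -0.2]
opening: 0.0942
```

```bash
python3 -c "
from h import *
todo(.021,-.12)
c=cam('wrist'); a=c['color'][120:480,80:560,::-1]; cv2.imwrite('pics/w2.png',a)
for h in(0,.034,.056): print(h,proj(c,S+h*n)-[80,120])"
```

```text
t 5.9 q [-0.13  -0.087  2.158  0.201  0.568  1.332] tcp [0.5718 0.0668 0.135 ] F [ 0.3  0.4 -0.2] open 0.0942
axis h 0.0205 lateral [-0.0011  0.     -0.0006]
shift/.025 [ 0.035 -0.001  0.041] turn/.12 [ 0.004 -0.009  0.009]
0 [240.63421771 165.82597616]
0.034 [240.92105576 195.87330959]
0.056 [241.17993794 222.99216362]
```

View pics/w2.png

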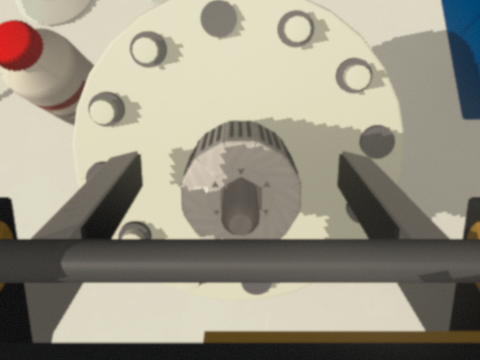

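The jaws straddle the nut symmetrically. The spindle tip is at (240,222) against a predicted (241,223), and the nut's marks are upright, so its sides line up with the pads. I'll close now.

Request:
carry_out(
  targets=[
    [[0,0,0,0,0,0,110],[0,0,0,0,0,0,110],[0,0,0,0,0,0,110],[0,0,0,0,0,0,255],[0,0,0,0,0,0,255],[0,0,0,0,0,0,255],[0,0,0,0,0,0,255]],
  ],
)

```text
clock: 6.65
tcp_pos: [0.5716, 0.0668, 0.1344]
tcp_rot: [-1.639, 0.518, 3.091]
ft_force: [-1.0, -0.2, 1.1]
opening: 0.0476
```

```bash
python3 -c "
from h import *
todo(.021,-.12);print(monitor.state()['torque'])"
```

```text
t 6.65 q [-0.13  -0.086  2.158  0.201  0.568  1.332] tcp [0.5716 0.0668 0.1344] F [-1.  -0.2  1.1] open 0.0476
axis h 0.0202 lateral [-0.0014  0.     -0.0008]
shift/.025 [ 0.041 -0.002  0.062] turn/.12 [ 0.004 -0.016  0.009]
[-0.04201411  0.41357255  0.01228949]
```

Request:
carry_out(
  targets=[
    [[0,0,0,0,0,0,90],[0,0,0,0,0,0,90],[0.04,0,0.06,0,0,0,90],[0,0,0,0,0,0,90],[0,0,0,0,0,0,90],[0,0,0,0,0,0,255],[0,0,0,0,0,0,255],[0,0,0,0,0,0,255],[0,0,0,0,0,0,255]],
  ],
)

```text
clock: 7.55
tcp_pos: [0.5726, 0.0668, 0.1359]
tcp_rot: [-1.639, 0.518, 3.09]
ft_force: [-1.2, -0.0, 0.2]
opening: 0.0477
```

```bash
python3 -c "
from h import *
todo(.021,-.12);print(monitor.state()['torque'])"
```

```text
t 7.55 q [-0.13  -0.087  2.155  0.2    0.571  1.333] tcp [0.5726 0.0668 0.1359] F [-1.2 -0.   0.2] open 0.0477
axis h 0.021 lateral [-0.0001  0.0001 -0.    ]
shift/.025 [ 0.002 -0.002  0.003] turn/.12 [ 0.003 -0.016  0.01 ]
[-0.0720207   0.48054294 -0.03255259]
```

Aligned. I'll start the first stroke with a slight lift into the thread play.

Request:
carry_out(
  targets=[
    [[-0.01,0,0.02,-0.25,-0.02,0.433,255],[-0.015,0,0.025,-0.4,-0.035,0.69,255],[-0.005,0,0.01,-0.4,-0.035,0.69,255],[-0.005,-0.001,0.0085,-0.4,-0.035,0.69,255],[-0.005,0,0.0085,-0.4,-0.035,0.69,255],[0,0,0,0,0,0,255]],
  ],
)

```text
clock: 8.15
tcp_pos: [0.5714, 0.0669, 0.1374]
tcp_rot: [-1.388, 0.491, -2.686]
ft_force: [-0.3, 0.2, -1.0]
opening: 0.0477
```

```bash
python3 -c "
from h import *
todo(.0232,.31);print(monitor.state()['torque'])"
```

```text
t 8.15 q [-0.129 -0.092  2.157  0.194  0.574  0.896] tcp [0.5714 0.0669 0.1374] F [-0.3  0.2 -1. ] open 0.0477
axis h 0.0228 lateral [-0.0004  0.0002 -0.0002]
shift/.025 [ 0.008 -0.008  0.021] turn/.12 [ 0.072 -0.012 -0.076]
[-0.05738892  0.46208885 -0.01202107]
```

Request:
carry_out(
  targets=[
    [[-0.005,-0.0005,0.0095,-0.448,-0.04,0.78,255],[-0.0055,-0.0005,0.0095,-0.448,-0.04,0.78,255],[-0.0055,-0.0005,0.0095,-0.448,-0.04,0.78,255],[-0.0055,-0.0005,0.0095,-0.448,-0.04,0.78,255],[-0.0055,-0.0005,0.0095,-0.448,-0.04,0.78,255],[-0.0055,-0.0005,0.0095,-0.448,-0.04,0.78,255],[-0.0055,-0.0005,0.0095,-0.448,-0.04,0.78,255],[-0.0055,-0.0005,0.0095,-0.448,-0.04,0.78,255],[-0.0055,-0.0005,0.0095,-0.448,-0.04,0.78,255],[-0.0055,-0.0005,0.0095,-0.448,-0.04,0.78,255]],
  ],
)

```text
clock: 9.15
tcp_pos: [0.57, 0.0667, 0.1398]
tcp_rot: [-1.052, 0.081, -1.627]
ft_force: [0.0, -0.4, -1.7]
opening: 0.048
```

```bash
python3 -c "
from h import *
todo(.0255,1.394);print(monitor.state()['torque'])"
```

```text
t 9.15 q [-0.131 -0.101  2.161  0.198  0.576 -0.191] tcp [0.57   0.0667 0.1398] F [ 0.  -0.4 -1.7] open 0.048
axis h 0.0256 lateral [-0.0003  0.0002 -0.0002]
shift/.025 [ 0.015 -0.006  0.004] turn/.12 [ 0.056  0.017 -0.071]
[-0.10061796  0.37154606  0.02178702]
```

Request:
carry_out(
  targets=[
    [[-0.0055,-0.0005,0.0095,-0.448,-0.04,0.78,255],[-0.0055,-0.0005,0.0095,-0.448,-0.04,0.78,255],[-0.0055,-0.0005,0.0095,-0.448,-0.04,0.78,255],[-0.0055,-0.0005,0.0095,-0.448,-0.04,0.78,255],[-0.0055,-0.0005,0.0095,-0.448,-0.04,0.78,255],[-0.0055,-0.0005,0.0095,-0.448,-0.04,0.78,255],[-0.0055,-0.0005,0.0095,-0.448,-0.04,0.78,255],[-0.0055,-0.0005,0.0095,-0.448,-0.04,0.78,255],[-0.0055,-0.0005,0.0095,-0.448,-0.04,0.78,255],[-0.0055,-0.0005,0.0095,-0.448,-0.04,0.78,255]],
  ],
)

```text
clock: 10.15
tcp_pos: [0.5687, 0.0666, 0.1422]
tcp_rot: [-1.229, -0.408, -0.639]
ft_force: [0.8, -0.2, -1.2]
opening: 0.0478
```

```bash
python3 -c "
from h import *
todo(.0283,2.474);print(monitor.state()['torque'])"
```

```text
t 10.15 q [-0.134 -0.11   2.164  0.205  0.583 -1.28 ] tcp [0.5687 0.0666 0.1422] F [ 0.8 -0.2 -1.2] open 0.0478
axis h 0.0283 lateral [-0.0003  0.0001 -0.0002]
shift/.025 [ 0.014 -0.005  0.006] turn/.12 [ 0.032  0.021 -0.089]
[-0.07317919  0.37664653  0.05177631]
```

Request:
carry_out(
  targets=[
    [[-0.0055,-0.0005,0.0095,-0.448,-0.04,0.78,255],[-0.0055,-0.0005,0.0095,-0.448,-0.04,0.78,255],[-0.0055,-0.0005,0.0095,-0.448,-0.04,0.78,255],[-0.0055,-0.0005,0.0095,-0.448,-0.04,0.78,255],[-0.0055,-0.0005,0.0095,-0.448,-0.04,0.78,255],[-0.0055,-0.0005,0.0095,-0.448,-0.04,0.78,255],[-0.0055,-0.0005,0.0095,-0.448,-0.04,0.78,255],[-0.0055,-0.0005,0.0095,-0.448,-0.04,0.78,255],[-0.0055,-0.0005,0.0095,-0.448,-0.04,0.75,255],[0,0,0,0,0,0,255]],
  ],
)

```text
clock: 11.15
tcp_pos: [0.5675, 0.0665, 0.1444]
tcp_rot: [-1.742, -0.497, 0.441]
ft_force: [-0.3, -0.4, -1.2]
opening: 0.0479
```

```bash
python3 -c "
from h import *
todo(.0307,3.545);print(monitor.state()['torque'])"
```

```text
t 11.15 q [-0.135 -0.116  2.164  0.203  0.591 -2.243] tcp [0.5675 0.0665 0.1444] F [-0.3 -0.4 -1.2] open 0.0479
axis h 0.0308 lateral [-0.0003  0.0001 -0.0001]
shift/.025 [ 0.013 -0.005  0.001] turn/.12 [-0.408 -0.038  0.673]
[ 0.03490393  0.33123105 -0.00302057]
```

Stroke one was smooth with almost no force. I'll release, wind back 210° (seven sides), and regrip.

Request:
carry_out(
  targets=[
    [[0,0,0,0,0,0,60],[0,0,0,0,0,0,60],[0,0,0,0,0,0,60],[0,0,0,0.49,0.043,-0.853,60],[0,0,0,0.49,0.043,-0.853,60],[0,0,0,0.49,0.043,-0.853,60],[0,0,0,0.49,0.043,-0.853,60],[0,0,0,0.49,0.043,-0.853,60],[0,0,0,0.49,0.043,-0.853,60],[0,0,0,0.49,0.043,-0.853,60]],
  ],
)

```text
clock: 12.15
tcp_pos: [0.5678, 0.0664, 0.1448]
tcp_rot: [-1.289, -0.45, -0.499]
ft_force: [-1.1, 0.2, -0.6]
opening: 0.0719
```

Request:
carry_out(
  targets=[
    [[0,0,0,0.49,0.043,-0.853,60],[0,0,0,0.49,0.043,-0.853,60],[0,0,0,0.49,0.043,-0.853,60],[0,0,0,0.49,0.043,-0.853,60],[0,0,0,0.49,0.043,-0.853,60],[0,0,0,0.49,0.043,-0.853,60],[0,0,0,0.49,0.043,-0.853,60],[0,0,0,0.49,0.043,-0.853,60],[0,0,0,0.49,0.043,-0.853,60],[0,0,0,0.49,0.043,-0.853,60]],
  ],
)

```text
clock: 13.15
tcp_pos: [0.5678, 0.0664, 0.1448]
tcp_rot: [-1.049, 0.064, -1.599]
ft_force: [-0.1, -0.3, 0.0]
opening: 0.0721
```

Request:
carry_out(
  targets=[
    [[0,0,0,0.49,0.043,-0.853,60],[0,0,0,0.49,0.043,-0.853,60],[0,0,0,0.49,0.043,-0.853,60],[0,0,0,0.49,0.043,-0.853,60],[0,0,0,0.49,0.043,-0.853,60],[0,0,0,0.49,0.043,-0.853,60],[0,0,0,0.49,0.043,-0.853,60],[0,0,0,0.49,0.043,-0.853,60],[0,0,0,0.49,0.043,-0.853,60],[0,0,0,0.49,0.043,-0.853,60]],
  ],
)

```text
clock: 14.15
tcp_pos: [0.5679, 0.0664, 0.1448]
tcp_rot: [-1.423, 0.503, -2.76]
ft_force: [0.3, 0.1, 0.5]
opening: 0.0719
```

Request:
carry_out(
  targets=[
    [[0,0,0,0.49,0.043,-0.853,60],[0,0,0,0.49,0.043,-0.853,60],[0,0,0,0.49,0.043,-0.853,60],[0,0,0,0.49,0.043,-0.853,60],[0,0,0,0,0,0,60],[0,0,0,0,0,0,60]],
  ],
)

```text
clock: 14.75
tcp_pos: [0.5678, 0.0664, 0.1448]
tcp_rot: [-1.687, 0.509, 2.991]
ft_force: [0.4, -0.7, 0.4]
opening: 0.0718
```

```bash
python3 -c "
from h import *
todo(.0300,-.215);
c=cam('wrist'); a=c['color'][120:480,80:560,::-1]; cv2.imwrite('pics/w3.png',a)
for h in(.009,.043,.056): print(h,proj(c,S+h*n)-[80,120])"
```

```text
t 14.75 q [-0.132 -0.115  2.162  0.192  0.592  1.427] tcp [0.5678 0.0664 0.1448] F [ 0.4 -0.7  0.4] open 0.0718
axis h 0.031 lateral [0.0001 0.0001 0.0001]
shift/.025 [ 0.016 -0.002 -0.039] turn/.12 [ 0.043 -0.016 -0.04 ]
0.009 [240.84598053 167.35145631]
0.043 [241.29110237 197.44642732]
0.056 [241.51367752 212.49487517]
```

View pics/w3.png

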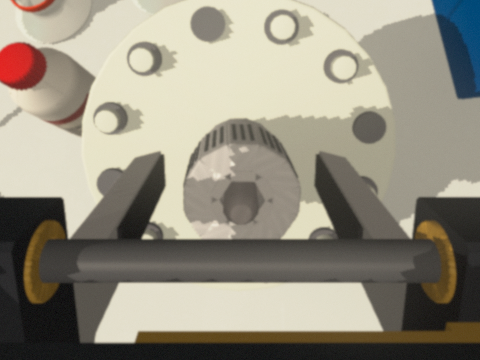

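The nut has climbed and its sides still match the jaws, with the mid mark at about (242,172). I'll grip and do the second stroke.

Request:
carry_out(
  targets=[
    [[0,0,0,0,0,0,255],[0,0,0,0,0,0,255],[0,0,0,0,0,0,255],[-0.005,0,0.0085,-0.25,-0.02,0.433,255],[-0.005,-0.0005,0.0095,-0.448,-0.04,0.78,255],[-0.005,-0.0005,0.0095,-0.448,-0.04,0.78,255],[-0.0055,-0.0005,0.0095,-0.448,-0.04,0.78,255],[-0.0055,-0.0005,0.0095,-0.448,-0.04,0.78,255],[-0.0055,-0.0005,0.0095,-0.448,-0.04,0.78,255],[-0.0055,-0.0005,0.0095,-0.448,-0.04,0.78,255]],
  ],
)

```text
clock: 15.8
tcp_pos: [0.5668, 0.0663, 0.1463]
tcp_rot: [-1.298, 0.452, -2.488]
ft_force: [-0.3, -0.3, -0.2]
opening: 0.0484
```

```bash
python3 -c "
from h import *
todo(.0329,.5);print(monitor.state()['torque'])"
```

```text
t 15.8 q [-0.132 -0.121  2.164  0.191  0.594  0.718] tcp [0.5668 0.0663 0.1463] F [-0.3 -0.3 -0.2] open 0.0484
axis h 0.0329 lateral [0.     0.0001 0.    ]
shift/.025 [-0.002 -0.004  0.001] turn/.12 [ 0.033 -0.003 -0.007]
[-0.02782873  0.29893446 -0.02535284]
```

Request:
carry_out(
  targets=[
    [[-0.0055,-0.0005,0.0095,-0.448,-0.04,0.78,255],[-0.0055,-0.0005,0.0095,-0.448,-0.04,0.78,255],[-0.0055,-0.0005,0.0095,-0.448,-0.04,0.78,255],[-0.0055,-0.0005,0.0095,-0.448,-0.04,0.78,255],[-0.0055,-0.0005,0.0095,-0.448,-0.04,0.78,255],[-0.0055,-0.0005,0.0095,-0.448,-0.04,0.78,255],[-0.0055,-0.0005,0.0095,-0.448,-0.04,0.78,255],[-0.0055,-0.0005,0.0095,-0.448,-0.04,0.78,255],[-0.0055,-0.0005,0.0095,-0.448,-0.04,0.78,255],[-0.0055,-0.0005,0.0095,-0.448,-0.04,0.78,255]],
  ],
)

```text
clock: 16.8
tcp_pos: [0.5653, 0.0664, 0.1486]
tcp_rot: [-1.045, -0.007, -1.473]
ft_force: [0.1, 0.4, -0.7]
opening: 0.0483
```

Request:
carry_out(
  targets=[
    [[-0.0055,-0.0005,0.0095,-0.448,-0.04,0.78,255],[-0.0055,-0.0005,0.0095,-0.448,-0.04,0.78,255],[-0.0055,-0.0005,0.0095,-0.448,-0.04,0.78,255],[-0.0055,-0.0005,0.0095,-0.448,-0.04,0.78,255],[-0.0055,-0.0005,0.0095,-0.448,-0.04,0.78,255],[-0.0055,-0.0005,0.0095,-0.448,-0.04,0.78,255],[-0.0055,-0.0005,0.0095,-0.448,-0.04,0.78,255],[-0.0055,-0.0005,0.0095,-0.448,-0.04,0.78,255],[-0.0055,-0.0005,0.0095,-0.448,-0.04,0.78,255],[-0.0055,-0.0005,0.0095,-0.448,-0.04,0.78,255]],
  ],
)

```text
clock: 17.8
tcp_pos: [0.5638, 0.0663, 0.1508]
tcp_rot: [-1.308, -0.46, -0.451]
ft_force: [0.5, 0.2, 1.3]
opening: 0.0484
```

```bash
python3 -c "
from h import *
todo(.0385,2.66);print(monitor.state()['torque'])"
```

```text
t 17.8 q [-0.137 -0.138  2.17   0.202  0.605 -1.455] tcp [0.5638 0.0663 0.1508] F [0.5 0.2 1.3] open 0.0484
axis h 0.0383 lateral [-0.0003  0.0003 -0.0001]
shift/.025 [ 0.007 -0.011  0.013] turn/.12 [-0.004  0.014 -0.037]
[0.00151946 0.34596101 0.03442678]
```

About 6.4 rad turned. Now a gentle pull along the axis.

Request:
carry_out(
  targets=[
    [[-0.01,-0.001,0.017,0,0,0,255],[-0.01,-0.001,0.017,0,0,0,255],[-0.01,-0.001,0.017,0,0,0,255],[-0.01,-0.001,0.017,0,0,0,255],[-0.01,-0.001,0.017,0,0,0,255],[-0.01,-0.001,0.017,0,0,0,255],[0,0,0,0,0,0,255]],
  ],
)

```text
clock: 18.5
tcp_pos: [0.5623, 0.066, 0.1535]
tcp_rot: [-1.306, -0.459, -0.456]
ft_force: [-1.0, 0.0, -1.5]
opening: 0.0487
```

Request:
carry_out(
  targets=[
    [[-0.01,-0.001,0.017,0,0,0,255],[-0.01,-0.001,0.017,0,0,0,255],[-0.01,-0.001,0.017,0,0,0,255],[-0.01,-0.001,0.017,0,0,0,255],[0,0,0,0,0,0,255]],
  ],
)

```text
clock: 19.0
tcp_pos: [0.5614, 0.0659, 0.1552]
tcp_rot: [-1.306, -0.46, -0.456]
ft_force: [-1.9, 1.2, -2.0]
opening: 0.0481
```

It's free: 5 mm pulled with only about 3 N. I'll draw it off along the axis.

Request:
carry_out(
  targets=[
    [[-0.1,-0.009,0.173,0,0,0,255],[-0.1,-0.009,0.173,0,0,0,255],[-0.1,-0.009,0.173,0,0,0,255],[0,0,0,0,0,0,255]],
  ],
)

```text
clock: 19.4
tcp_pos: [0.5539, 0.0651, 0.1691]
tcp_rot: [-1.306, -0.461, -0.456]
ft_force: [-1.6, -0.1, -0.5]
opening: 0.0487
```

Request:
carry_out(
  targets=[
    [[-0.15,-0.013,0.26,0,0,0,255],[-0.15,-0.013,0.26,0,0,0,255],[-0.15,-0.013,0.26,0,0,0,255],[-0.15,-0.013,0.26,0,0,0,255],[-0.15,-0.013,0.26,0,0,0,255],[-0.15,-0.013,0.26,0,0,0,255],[-0.15,-0.013,0.26,0,0,0,255],[0,0,0,0,0,0,255]],
  ],
)

```text
clock: 20.2
tcp_pos: [0.528, 0.0628, 0.2152]
tcp_rot: [-1.305, -0.462, -0.457]
ft_force: [0.2, -0.6, -1.6]
opening: 0.0485
```

```bash
python3 -c "
from h import *
todo(.11,2.66)
c=cam('scene'); save(c,'s2'); w=cam('wrist')
a=cv2.resize(c['color'][170:290,260:400,::-1],(420,360)); b=cv2.resize(w['color'][120:480,80:560,::-1],(380,285)); b=cv2.copyMakeBorder(b,0,75,0,0,0)
cv2.imwrite('pics/m.png',np.hstack([a,b]))"
```

```text
t 20.2 q [-0.158 -0.343  2.208  0.18   0.77  -1.432] tcp [0.528  0.0628 0.2152] F [ 0.2 -0.6 -1.6] open 0.0485
axis h 0.112 lateral [0.0007 0.     0.0004]
shift/.025 [ 0.012  0.002 -0.086] turn/.12 [-0.019  0.038 -0.001]
```

View pics/m.png

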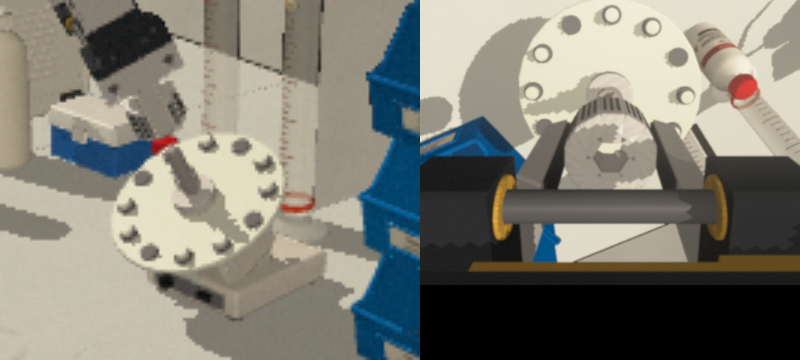

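The nut is held between the pads and clear of the bare spindle. Next I work out the tray target and the clearances, using the bin corners and vial foot.

```bash
python3 -c "
from h import *
s=cam('scene');t=cam('top')
for u,v in((380,290),(430,305),(425,374)): print('scene',onz(s,u,v,0).round(3))
print('bin lowest top',onz(t,345,213,0).round(3), tri(ray(s,432,162),ray(t,323,97)))
st=monitor.state(); R0=R.from_euler('xyz',st['tcp_rot']); a=np.radians(-5.5)
z=np.array([np.cos(a),np.sin(a),0]);y=np.array([0,0,-1.])
tilt=R.from_rotvec(np.array([-.0878,.996,0])*np.radians(30))
R1=tilt*R0; print('after tilt',R1.as_matrix().round(3))
Rg=R.from_matrix(np.c_[np.cross(y,z),y,z]); print('rest/.12',((Rg*R1.inv()).as_rotvec()/.12).round(3))"
```

```text
scene [ 0.63 -0.11  0.  ]
scene [ 0.672 -0.242  0.   ]
scene [ 0.45  -0.401  0.   ]
bin lowest top [ 0.643 -0.109  0.   ] [ 0.82161716 -0.09636703  0.31502781]
after tilt [[ 0.923  0.002  0.385]
 [-0.385  0.003  0.923]
 [ 0.    -1.     0.003]]
rest/.12 [-1.0000e-02  2.4000e-02 -1.0601e+01]
```

Request:
carry_out(
  targets=[
    [[-0.5,0,0.3,-0.077,0.87,0,255],[-0.55,0,0.3,-0.077,0.87,0,255],[-0.55,0,0.3,-0.077,0.87,0,255],[-0.55,0,0.3,-0.077,0.87,0,255],[-0.5,0,0,-0.077,0.87,0,255],[0,-0.5,0,0,0,-0.5,255],[0,-0.9,0,0,0,-0.71,255],[0,-0.94,0,0,0,-0.71,255],[0,-0.94,0,0,0,-0.71,255],[0,-0.94,0,0,0,-0.71,255]],
  ],
)

```text
clock: 21.4
tcp_pos: [0.4615, -0.0434, 0.2433]
tcp_rot: [-1.568, -0.0, -0.799]
ft_force: [0.7, -1.0, -1.7]
opening: 0.0478
```

Request:
carry_out(
  targets=[
    [[0,-0.94,0,0,0,-0.71,255],[0,-0.94,0,0,0,-0.71,255],[0,-0.94,0,0,0,-0.71,255],[0,-0.94,0,0,0,-0.71,255],[0,-0.94,0,0,0,-0.71,255],[0,-0.94,0,0,0,-0.71,255],[0,-0.94,0,0,0,-0.71,255],[0,-0.94,0,0,0,-0.71,255],[0,-0.94,0,0,0,-0.71,255],[0,-0.94,0,0,0,-0.71,255]],
  ],
)

```text
clock: 22.4
tcp_pos: [0.4615, -0.2786, 0.2431]
tcp_rot: [-1.568, -0.0, -1.651]
ft_force: [0.2, 0.6, -1.4]
opening: 0.0481
```

```bash
cat > g.py <<'E'
from h import *
def down(p):
    st=monitor.state(); R0=R.from_euler('xyz',st['tcp_rot']); a=np.radians(-5.5)
    z=np.array([np.cos(a),np.sin(a),0]);y=np.array([0,0,-1.]); Rg=R.from_matrix(np.c_[np.cross(y,z),y,z])
    print("t",st['clock'],st['qpos'].round(2),'tcp',st['tcp_pos'].round(4),'F',st['ft_force'].round(1),'open',st['opening'].round(4))
    print('shift',((np.array(p)-st['tcp_pos'])/.025).round(3),'turn',((Rg*R0.inv()).as_rotvec()/.12).round(3))
E
python3 -c "
from g import *
down([.452,-.29,.10])"
```

```text
Traceback (most recent call last):
  File "g.py", line 5, in down
    print("t",st['clock'],st['qpos'].round(2),'tcp',st['tcp_pos'].round(4),'F',st['ft_force'].round(1),'open',st['opening'].round(4))
                                                                                                              ^^^^^^^^^^^^^^^^^^^
AttributeError: 'float' object has no attribute 'round'
```

Request:
carry_out(
  targets=[
    [[-0.05,-0.08,-0.9,0,0,-0.02,255],[-0.05,-0.08,-0.9,0,0,-0.02,255],[-0.05,-0.08,-0.9,0,0,-0.02,255],[-0.05,-0.08,-0.9,0,0,-0.02,255],[-0.05,-0.08,-0.9,-0.01,0,-0.02,255],[-0.05,-0.08,-0.9,-0.01,0,-0.02,255],[-0.05,-0.06,-0.9,0,0,0,255],[0,0,-0.4,0,0,0,255],[0,0,0,0,0,0,255],[0,0,0,0,0,0,255]],
  ],
)

```text
clock: 23.4
tcp_pos: [0.4533, -0.2914, 0.0769]
tcp_rot: [-1.567, -0.004, -1.662]
ft_force: [-0.1, 1.5, -0.7]
opening: 0.0485
```

```bash
sed -i "s/st\['opening'\].round(4)/round(st['opening'],4)/" g.py; python3 -c "
from g import *
down([.452,-.29,.026])
s=cam('scene');w=cam('wrist')
a=cv2.resize(s['color'][280:400,320:460,::-1],(420,360),interpolation=2); b=cv2.resize(w['color'][120:480,80:560,::-1],(380,285)); b=cv2.copyMakeBorder(b,0,75,0,0,0)
cv2.imwrite('pics/m2.png',np.hstack([a,b]))"
```

```text
t 23.4 [-0.78  0.17  1.94 -0.    1.03 -0.69] tcp [ 0.4533 -0.2914  0.0769] F [-0.1  1.5 -0.7] open 0.0485
shift [-0.051  0.057 -2.034] turn [ 0.033  0.028 -0.043]
```

View pics/m2.png

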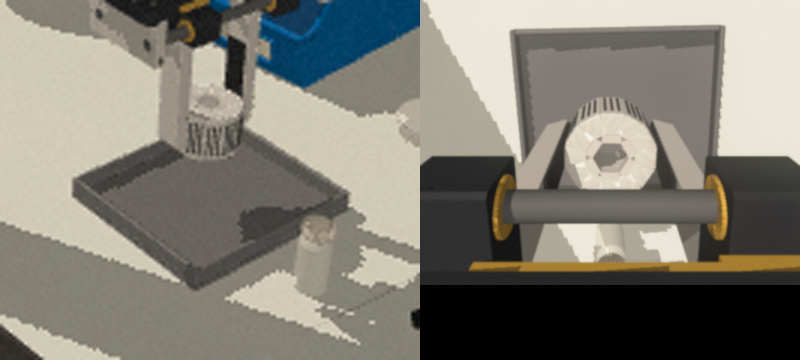

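The nut hangs upright, centred over the tray, with the vial clear. I'll lower it slowly until contact.

Request:
carry_out(
  targets=[
    [[0,0,-0.5,0.015,0.015,-0.04,255],[0,0,-0.5,0.015,0.015,0,255],[0,0,-0.4,0,0,0,255],[0,0,-0.3,0,0,0,255],[0,0,0,0,0,0,255],[0,0,-0.06,0,0,0,255],[0,0,-0.06,0,0,0,255],[0,0,0,0,0,0,255]],
  ],
)

```text
clock: 24.3
tcp_pos: [0.4529, -0.2912, 0.031]
tcp_rot: [-1.571, -0.0, -1.666]
ft_force: [0.4, -0.1, -0.6]
opening: 0.0485
```

Request:
carry_out(
  targets=[
    [[0,0,-0.04,0,0,0,255],[0,0,-0.04,0,0,0,255],[0,0,0,0,0,0,255]],
  ],
)

```text
clock: 24.6
tcp_pos: [0.4527, -0.2911, 0.0287]
tcp_rot: [-1.572, 0.0, -1.667]
ft_force: [0.3, -0.5, -0.7]
opening: 0.048
```

Request:
carry_out(
  targets=[
    [[0,0,-0.04,0,0,0,255],[0,0,-0.04,0,0,0,255],[0,0,0,0,0,0,255]],
  ],
)

```text
clock: 24.9
tcp_pos: [0.4529, -0.2912, 0.0279]
tcp_rot: [-1.573, 0.0, -1.666]
ft_force: [-3.1, 3.3, 8.4]
opening: 0.0483
```

Request:
carry_out(
  targets=[
    [[0,0,-0.03,0,0,0,255],[0,0,-0.02,0,0,0,255],[0,0,0,0,0,0,255]],
  ],
)

```text
clock: 25.2
tcp_pos: [0.4527, -0.2914, 0.0273]
tcp_rot: [-1.573, 0.0, -1.666]
ft_force: [-5.4, 3.1, 13.7]
opening: 0.0482
```

It has touched the floor, with an upward force of 8–14 N. I'll hold it a moment, release, and lift.

Request:
carry_out(
  targets=[
    [[0,0,0.02,0,0,0,255],[0,0,0,0,0,0,70],[0,0,0,0,0,0,70],[0,0,0,0,0,0,60],[0,0,0.2,0,0,0,60],[0,0,0.5,0,0,0,60],[0,0,0.8,0,0,0,60],[0,0,0.9,0,0,0,60],[0,0,0.9,0,0,0,60],[0,0,0.9,0,0,0,60]],
  ],
)

```text
clock: 26.2
tcp_pos: [0.453, -0.2912, 0.1331]
tcp_rot: [-1.571, -0.001, -1.667]
ft_force: [0.1, -0.3, -0.2]
opening: 0.0718
```

Request:
carry_out(
  targets=[
    [[-0.2,0,0.9,0,0,0,60],[-0.2,0,0.7,0,0,0,60],[0,0,0,0,0,0,60],[0,0,0,0,0,0,60]],
  ],
)

```text
clock: 26.6
tcp_pos: [0.4429, -0.2912, 0.1714]
tcp_rot: [-1.571, -0.001, -1.667]
ft_force: [-0.3, 0.6, -0.3]
opening: 0.0719
```

```bash
python3 -c "
from g import *
down([.452,-.29,.026])
s=cam('scene');w=cam('wrist')
a=cv2.resize(s['color'][280:400,320:460,::-1],(420,360),interpolation=2); b=cv2.resize(w['color'][0:480,:,::-1],(380,285)); b=cv2.copyMakeBorder(b,0,75,0,0,0)
cv2.imwrite('pics/m3.png',np.hstack([a,b]))"
```

```text
t 26.6 [-0.8   0.02  1.91 -0.    1.21 -0.7 ] tcp [ 0.4429 -0.2912  0.1714] F [-0.3  0.6 -0.3] open 0.0719
shift [ 0.365  0.046 -5.818] turn [ 0.005 -0.001 -0.001]
```

View pics/m3.png

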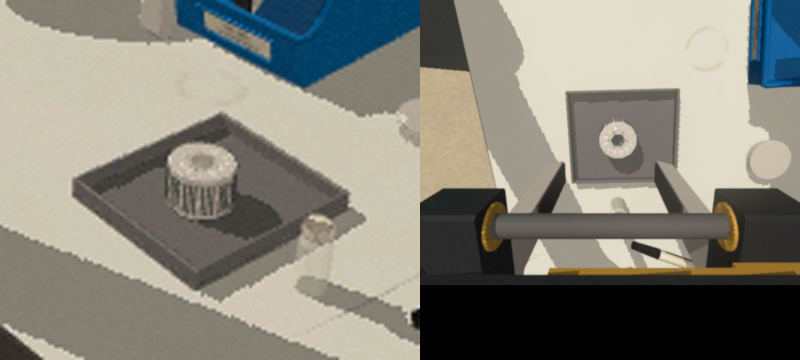

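The nut stands upright near the tray centre and is released. The vial stands where it was and the arm is clear, so I'll hand in.

```bash
python3 -c "
from h import *
print(finish_job())"
```

```text
the job is handed in; nothing more can be done
None
```

The nut is off the spindle and standing upright, lower end down, in the grey tray. I handed the job in at about 27 s of the 72 s, and no verdict is reported.

- **Unscrewing:** I used two strokes, about 3.6 rad and then 2.9 rad, winding back 210° and regripping in between. The wrist force stayed under about 3 N throughout. A gentle 5 mm pull met only about 3 N, so I drew the nut off along the axis.
- **Setting down:** I lowered the nut while holding it until the floor pushed back with 8–14 N, then released and lifted away.
- **Last checks:** The final pictures show the nut upright and released near the tray centre, with the vial where it was. The last wrist force was under 1 N with the arm clear.
- **Not checked:** I did not measure the nut's final pose numerically, or check the red-cap bottle, timer and petri dish for movement after the set-down. I saw no contact with any of them. No check failed or disagreed. The first grip was about 1.5 mm off the axis, so I regripped before turning.

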